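# Square the tube block up to the code reader

## Robot

A 7-joint arm with a two-finger parallel gripper is mounted at the origin on the work surface. World frame = base frame: x ahead of the robot, y to its left, z up, the work surface at z = 0. Lengths are in m, angles in rad, forces in N, time in s.
With the tool pointing down it reaches from about 0.35 to 0.9 m from the base axis. Payload 7.2 kg.
Tool frame: the origin (TCP) lies midway between the tips of the shut fingers; the grasp point (between the pads) lies 19 mm behind it; z points along the fingers, y is the line along which they close (so a half turn about z gives the same grasp; the last joint's range is limited). The gripper opens to 85 mm and grips with 20 to 120 N. Pads are 22 mm wide; open, the fingers measure 114 mm over their backs; the gripper's body (76 mm by 85 mm) begins 54 mm behind the grasp point. The pads swing forward as they close: fully open they stand 13 mm farther back than shut.
Start: joints at [1.082, 0.411, -0.013, 1.596, 0.006, 1.134, -0.082], TCP at [0.255, -0.57, 0.231] pointing down, gripper open.
Joint ranges: [-2.95, 2.95], [-0.29, 1.99], [-1.47, 1.44], [0.14, 2.54], [-1.03, 4.17], [0.13, 1.85], [-2.86, 2.86]. Speed limits (rad/s): [2.39, 2.39, 3.01, 3.01, 3.14, 3.14, 3.14].

## Interface

Orientations are given as a unit quaternion [w, x, y, z].
In Python, from workcell import sensors, vision, arm, spotter gives the robot as it stands.
- The arm moves only by the shell command python3 -m jog FILE [FORCE], which reads ROWS from the file FILE. ROWS is a JSON list of rows, 1 to 10 of them, each of 7 numbers: dx, dy, dz in m, then a rotation vector rx, ry, rz in rad, then the finger opening in m; each row is the pose to reach, as a shift and turn from the pose commanded when the command began, along the tool's axes at that moment; what a row does not reach only later rows make up. A row lasts 1/12 s, in which the tool goes at most 0.0417 m and 0.125 rad, less where a joint would pass 70% of its speed; a pose out of reach is approached as far as the arm can. The fingers move at their own pace and stop on an object; FORCE is the grip in N (left out, the last holds). Time passes only in rows, so rows that do not move let the fingers close. It prints the time, the measured TCP pose, the force, the opening and the grip force at its end. Input that does not fit is refused with a message, and nothing moves.
- sensors.get_obs(): the state, without advancing time (a new reading comes with each control period).
- vision.capture(name): name is "side" or "top"; returns the picture (480x640x3 uint8, blue, green, red); there is no depth.
- vision.calibration(name): a dict with "intrinsics" (3x3 intrinsics, pixels), "world_to_cam" (4x4, takes a point from world to camera coordinates). Camera axes: x right, y down, z forward; pixel columns grow to the right and rows downward; lengths in m; the calibration is good to about 2 mm. A picture is of the moment at which its call begins. calibration takes no time and is no camera call.
- arm.job_done(): hands the job in; it is judged then, once.
Trained networks look in the newest picture that a camera, given by its name, has taken for a name from the list of things; names that differ only in an ending like _2 or _b are one class to them, and where a whole thing is asked for, a point or a joint stands for the part that bears it (a point fixed in the world has none). Each returns a list of dicts, best first, with "conf" (0 to 1); they miss things now and then, are a little off and sometimes report something else, mostly with a low value. They report only what shows in the picture. A call takes as long as a camera call. They do not tell look-alikes from the thing itself.
- spotter.search_frame(camera, target): "point" ([x, y, z] in m, in world coordinates, good to about 4 mm: the middle of the surface that is visible of it).
The state is a dict: "clock": time; "joint_positions": joint angles; "qvel": joint speeds; "joint_efforts": joint torques, N m; "ee_pos": TCP position; "tcp_rot": TCP orientation; "wrist_force": force on the tool from outside, world axes, zero at the start; "ft_torque": the same for the moment, N m; "opening": finger opening in m; "grip_force": force on a finger pad.
Only numpy, scipy, OpenCV 4.12 (cv2) and the standard library are available. Lean on these libraries where they do the work, as an engineer would, in place of code of your own. Each camera call takes 0.05 s, during which the arm holds its last target. There are 200 camera calls.

## Task

Walk the heavy aluminium tube block round by pushing its corners with the fingers, clear of the white code reader bar, until its orange side faces the bar; then push it up so that the orange side stands flush against the bar's front, the whole block between the two yellow bands. Only push it, steadily along the bench: do not lift, tip or knock it, and do not disturb the loose things around it. Finish with the fingers clear of everything.

Things in the scene. Friction and masses are not known exactly. Their poses are not given: they have to be found in the camera images.
- block: Heavy aluminium tube block, 1.2 kg give or take a fifth: 95 mm along its x, 120 mm along its y, 45 mm tall, twelve white plugs flush in its top, loose on the bench. Its +x side is orange (with an orange stripe on the top along that edge), the other sides bare metal. Origin: centre of the underside. Too wide to grip. At the start it is turned 57 to 97 degrees anticlockwise from facing the bar.
- face_centre (a point): Middle of the lower edge of the block's orange side (47.5 mm along block +x). The block slides on the bench when pushed with some 5 to 10 N; a push square to a side but 50 mm off centre turns it about 1 rad for each 40 mm its centre moves. At the start its origin is 120 to 150 mm in front of the bar.
- face_left (a point): Lower orange corner at block +y (47.5, 60, 0 mm in the block's frame).
- face_right (a point): Lower orange corner at block -y (47.5, -60, 0 mm in the block's frame).
- reader: White code reader bar, the fence: fixed, 320 mm along its y, 50 mm deep, 40 mm tall, dark window on top. Origin: middle of its front face, at the bench; +x points into the bar, away from the robot, so the front face is x = 0. Two yellow bands 10 mm wide cross it, inner edges 80 mm either side of its middle (20 mm to spare at each end of the centred block).
- vial: Small clear capped vial, 28 mm across, 50 mm tall. Loose bystander; origin at the centre of its underside.
- weight: Brass knobbed check weight, 36 mm across, 56 mm tall. Loose bystander; origin at the centre of its underside.
- cup: White porcelain crucible cup, 60 mm across, 50 mm tall. Loose bystander; origin at the centre of its underside.
- scoop: Steel lab scoop 160 mm long, lying along its own x, origin near its middle. Loose bystander.
- pan: Shallow steel ring pan, 90 mm across, 12 mm tall. Loose bystander; origin at the centre of its underside.
Things that resemble listed ones, but are neither listed nor needed, are in the scene too. Leave any pink or red look-alike of the block alone.

How it is judged:
By the outcome, as a careful person would: the job done as asked, in the order asked, and still so for the second after the job is handed in, with the robot touching nothing.
It also fails if it takes over 72 s, if anything falls off the work surface, if the arm or the gripper's body presses on something with over 40 N, if the wrist force passes 120 N, or if a joint passes its speed limit or range.

## Working session

There is one attempt and no reset: what is moved stays moved. The work goes in short steps, Python scripts to look and compute and a shell command to move; the robot and the scene stay as the last step left them, time stands still between calls to the robot, and variables do not carry over. Pictures are saved under pics/ and viewed, at most 10 in all, crops included, and the job is handed in when it is done.

```bash
mkdir -p pics; ls
python3 - <<'E'
from workcell import sensors, vision, arm, spotter
import cv2, numpy as np
o=sensors.get_obs(); print(o['clock'],o['ee_pos'],o['tcp_rot'],o['opening'],o['wrist_force'])
for c in ('top','side'):
    im=vision.capture(c); cv2.imwrite(f'pics/{c}0.png',im)
    k=vision.calibration(c); print(c,np.round(k['intrinsics'],1).tolist(),np.round(k['world_to_cam'],4).tolist())
for n in ('block','reader','vial','weight','cup','scoop','pan','face_centre','face_left','face_right'):
    for d in spotter.search_frame('top',n)[:3]: print(n,np.round(d['point'],3),round(d['conf'],2))
E
```

```text
pics
0.0 [ 0.25505047 -0.57000986  0.23043985] [-8.03803142e-04  9.77943892e-01  2.08866091e-01 -2.32764592e-04] 0.08540525774898418 [ 0.11400875 -0.50840929 -0.76117359]
top [[560.7, 0.0, 321.2], [0.0, 560.7, 235.8], [0.0, 0.0, 1.0]] [[0.0028, -1.0, -0.006, 0.03], [-0.9987, -0.0025, -0.0507, 0.4948], [0.0507, 0.0062, -0.9987, 1.4562], [0.0, 0.0, 0.0, 1.0]]
side [[543.1, 0.0, 322.6], [0.0, 543.1, 230.9], [0.0, 0.0, 1.0]] [[-0.9243, -0.3815, 0.0077, 0.4711], [-0.2151, 0.5043, -0.8363, 0.1258], [0.3151, -0.7747, -0.5482, 0.9887], [0.0, 0.0, 0.0, 1.0]]
block [0.365 0.03  0.044] 0.96
block [ 0.592 -0.005  0.047] 0.95
block [ 0.384 -0.231  0.044] 0.83
reader [ 0.646 -0.356  0.009] 0.5
vial [ 0.598 -0.269  0.05 ] 0.45
weight [0.664 0.212 0.039] 0.61
weight [ 0.65  -0.356  0.01 ] 0.2
cup [0.76  0.225 0.02 ] 0.64
scoop [ 0.647 -0.355  0.009] 0.59
scoop [0.667 0.213 0.036] 0.48
scoop [ 0.734 -0.052  0.039] 0.38
face_centre [ 0.385 -0.226  0.043] 0.77
face_centre [0.259 0.232 0.045] 0.75
face_centre [0.469 0.189 0.047] 0.72
face_left [0.467 0.188 0.046] 0.93
face_left [0.368 0.029 0.048] 0.81
face_left [0.259 0.235 0.046] 0.81
face_right [0.367 0.037 0.049] 0.98
face_right [0.261 0.235 0.045] 0.94
face_right [0.466 0.184 0.051] 0.87
```

View pics/top0.png

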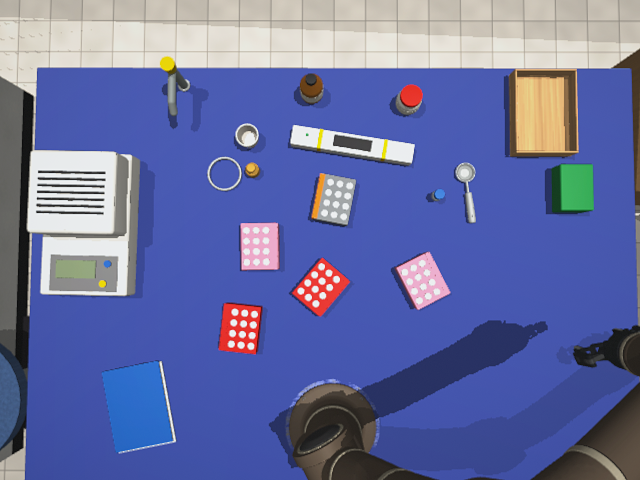

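View pics/side0.png

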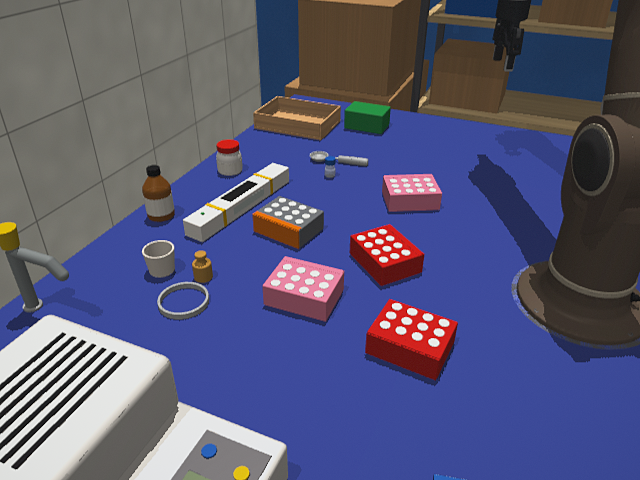

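Top view: the block with the orange edge is the grey one at (333,200). The look-alikes are pink at (259,246) and (421,280), and red at (320,287) and (240,328). Only the grey one is bare metal with an orange side, which currently faces left (+y). The bar is at (352,145). The gripper has to turn the block clockwise. I'll confirm in a crop and fit the poses.

```bash
cat > h.py <<'E'
from workcell import sensors, vision, arm, spotter
import cv2, numpy as np
K=vision.calibration('top'); A=K['intrinsics']; T=np.array(K['world_to_cam']); R=T[:3,:3]; C=-R.T@T[:3,3]
def p2w(px,z):
    px=np.atleast_2d(px).astype(float); r=np.c_[px,np.ones(len(px))]@np.linalg.inv(A).T@R
    return (C+r*((z-C[2])/r[:,2])[:,None])[:,:2]
def w2p(p):
    q=(R@np.array(p,float).T).T+T[:3,3]; q=q@np.array(A).T; return q[:,:2]/q[:,2:]
def comps(m,lo=15):
    n,l,s,c=cv2.connectedComponentsWithStats(m.astype(np.uint8)); return [(s[i,4],c[i],s[i]) for i in range(1,n) if s[i,4]>=lo]
def hsv(im): return cv2.cvtColor(im,cv2.COLOR_BGR2HSV)
E
python3 - <<'E'
from h import *
im=cv2.imread('pics/top0.png'); H=hsv(im); print('cam',C)
cv2.imwrite('pics/crop0.png',cv2.resize(im[115:240,275:430],None,fx=5,fy=4.8,interpolation=cv2.INTER_CUBIC))
b=im[165:235,300:365]
for t in (190,205,220):
  m=np.zeros(im.shape[:2],bool); m[165:235,300:365]=b.min(2)>t
  c=comps(m,8); print(t,[(int(a),np.round(x,1).tolist()) for a,x,_ in c])
om=np.zeros(im.shape[:2],bool);h=H[165:235,300:365]; om[165:235,300:365]=(h[...,0]>5)&(h[...,0]<22)&(h[...,1]>150); print('orange',comps(om))
ym=np.zeros(im.shape[:2],bool);h=H[115:170,280:425]; ym[115:170,280:425]=(h[...,0]>20)&(h[...,0]<35)&(h[...,1]>100); print('yel',comps(ym,8))
E
```

```text
cam [0.42017672 0.02221873 1.47961098]
190 [(39, [329.9, 181.7]), (37, [339.3, 183.5]), (39, [349.0, 185.4]), (38, [328.1, 192.1]), (39, [337.7, 194.0]), (41, [347.0, 195.6]), (36, [326.3, 202.2]), (38, [335.6, 204.1]), (39, [345.2, 205.8]), (41, [324.0, 212.6]), (37, [333.7, 214.3]), (37, [343.1, 216.2])]
205 [(33, [330.2, 181.9]), (32, [339.5, 183.5]), (35, [349.3, 185.3]), (36, [328.1, 192.0]), (34, [337.6, 193.8]), (34, [347.2, 195.4]), (31, [326.3, 202.3]), (34, [335.6, 204.0]), (32, [345.3, 205.8]), (34, [324.3, 212.5]), (32, [333.5, 214.5]), (35, [343.1, 216.3])]
220 [(29, [330.3, 181.6]), (30, [339.6, 183.5]), (30, [349.4, 185.4]), (31, [328.3, 191.8]), (29, [337.7, 193.6]), (30, [347.4, 195.5]), (28, [326.4, 202.2]), (30, [335.6, 203.8]), (31, [345.3, 205.7]), (31, [324.3, 212.4]), (29, [333.6, 214.3]), (28, [343.5, 216.2])]
orange [(np.int32(224), array([318.04464286, 195.56696429]), array([312, 174,  13,  45, 224], dtype=int32))]
yel [(np.int32(78), array([319.5       , 139.57692308]), array([317, 129,   7,  22,  78], dtype=int32)), (np.int32(78), array([384.01282051, 150.08974359]), array([380, 139,   8,  22,  78], dtype=int32))]
```

View pics/crop0.png

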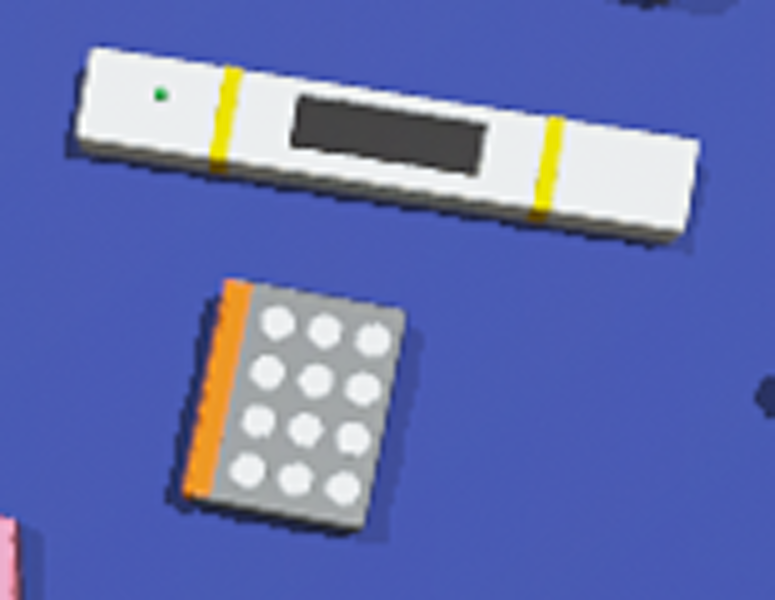

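The crop confirms the grey block with the orange side (orange corners at about (320,173) and (312,218) in the full picture), and the bar front with bands at (319,140) and (384,150).

```bash
cat >> h.py <<'E'
def block(im,roi):
    x0,y0,x1,y1=roi; m=np.zeros(im.shape[:2],bool); m[y0:y1,x0:x1]=im[y0:y1,x0:x1].min(2)>190
    P=np.array([c for a,c,s in comps(m,20) if a<60]); W=p2w(P,.045); g=W.mean(0); u,s,v=np.linalg.svd(W-g)
    h=hsv(im); o=np.zeros(im.shape[:2],bool); hh=h[y0:y1,x0:x1]; o[y0:y1,x0:x1]=(hh[...,0]>5)&(hh[...,0]<22)&(hh[...,1]>150)
    ow=p2w(max(comps(o,20),key=lambda t:t[0])[1],.045)[0]
    e=v[1]*np.sign(v[1]@(ow-g)); return len(P),g,e,ow,s
OFF=0.0
E
python3 - <<'E'
from h import *
im=cv2.imread('pics/top0.png'); n,g,e,ow,s=block(im,(300,165,365,235)); print(n,g,np.degrees(np.arctan2(e[1],e[0])),s)
c=p2w(np.array([(226,280),(405,310),(362,526),(183,497)])/[5,4.8]+[275,115],.045); m=c.mean(0); print('corners',c.round(4).tolist(),'centre',m,'off',(m-g)@e,(m-g)@[-e[1],e[0]])
print([np.linalg.norm(c[i]-c[i-1]).round(4) for i in range(4)])
msk=np.zeros(im.shape[:2],np.uint8); msk[118:172,282:420]=(im[118:172,282:420].min(2)>200)
yy=hsv(im)[118:172,282:420]; msk[118:172,282:420]|=((yy[...,0]>20)&(yy[...,0]<35)&(yy[...,1]>100)&(yy[...,2]>180)).astype(np.uint8)
msk=cv2.morphologyEx(msk,cv2.MORPH_CLOSE,np.ones((13,13)))
cn=max(cv2.findContours(msk,0,1)[0],key=cv2.contourArea); b=cv2.boxPoints(cv2.minAreaRect(cn)); w=p2w(b,.04); print('bar',b.tolist(),w.round(4).tolist(),[np.linalg.norm(w[i]-w[i-1]).round(4) for i in range(4)])
ev=p2w(np.array([(80,137),(680,232),(92,46),(697,141)])/[5,4.8]+[275,115],.04); print('eye',ev.round(4).tolist())
print('yel',p2w([(319.5,139.6),(384,150.1)],.036))
for nm,px,z in (('vial',(438,196),.05),('weight',(252,170),.05),('cup',(247,135),.05),('pan',(224,173),.006),('scoopend',(472,221),.01),('scoop',(465,172),.01)): print(nm,p2w(px,z))
for nm,px in (('pinkL',[(241,223),(278,223),(279,270),(241,270)]),('redC',[(321,259),(349,283),(320,316),(291,291)]),('pinkR',[(430,252),(450,292),(413,309),(393,268)])): print(nm,p2w(px,.045).round(3).tolist())
E
```

```text
12 [ 0.58809227 -0.00809235] 79.51403727142095 [0.1043622  0.07029113]
corners [[0.6543, 0.0342], [0.6383, -0.058], [0.5221, -0.0359], [0.5374, 0.0559]] centre [ 0.58803346 -0.00095768] off 0.007004811654973062 0.0013563017532922704
[np.float64(0.1189), np.float64(0.0936), np.float64(0.1182), np.float64(0.0931)]
bar [[290.2432556152344, 142.54052734375], [293.3783874511719, 123.7297134399414], [414.3513488769531, 143.89187622070312], [411.2162170410156, 162.70269775390625]] [[0.7354, 0.1122], [0.7848, 0.1043], [0.7323, -0.2094], [0.6832, -0.201]] [np.float64(0.3175), np.float64(0.05), np.float64(0.318), np.float64(0.0498)]
eye [[0.7328, 0.1102], [0.6816, -0.2005], [0.7825, 0.1042], [0.7311, -0.2095]]
yel [[ 0.7441221   0.03633761]
 [ 0.71682054 -0.13122463]]
vial [[ 0.59561827 -0.2674928 ]]
weight [[0.66180752 0.20947443]]
cup [[0.75269762 0.22319962]]
pan [[0.66110807 0.28940902]]
scoopend [[ 0.53478905 -0.36418411]]
scoop [[ 0.66424053 -0.34716955]]
pinkL [[0.526, 0.237], [0.526, 0.142], [0.405, 0.139], [0.405, 0.236]]
redC [[0.434, 0.032], [0.373, -0.04], [0.289, 0.034], [0.352, 0.108]]
pinkR [[0.452, -0.247], [0.351, -0.297], [0.307, -0.203], [0.411, -0.152]]
```

Bar frame: origin (0.709, -0.0445), heading -9.5°. The block centre is at bar (-0.127, +0.023) and turned about +89°. My plan:
1. Line the tool axes up with the bar.
2. Push the orange side's bar-end to the right with the fingers shut.

```bash
cat >> h.py <<'E'
M=np.array([0.709,-0.0445]); TH=np.radians(-9.46); bX=np.array([np.cos(TH),np.sin(TH)]); bY=np.array([-bX[1],bX[0]])
def tobar(p): d=np.asarray(p)[:2]-M; return np.array([d@bX,d@bY])
from scipy.spatial.transform import Rotation as Ro
def st():
    o=sensors.get_obs(); q=o['tcp_rot']; r=Ro.from_quat([q[1],q[2],q[3],q[0]]).as_matrix()
    hd=np.degrees(np.arctan2(r[1,0],r[0,0]))-np.degrees(TH)
    print('t',round(o['clock'],2),'bar',tobar(o['ee_pos']).round(4),'z',round(o['ee_pos'][2],4),'head',round(hd,2),'F',np.round(o['wrist_force'],1),'op',round(o['opening'],3)); return o,r
def go(bx,by,z):
    o,r=st(); w=M+bx*bX+by*bY; print('delta tool',(r.T@(np.array([*w,z])-o['ee_pos'])).round(4))
def look(cam='top',name=None,roi=None):
    global A,T,R,C
    K=vision.calibration(cam); A=K['intrinsics']; T=np.array(K['world_to_cam']); R=T[:3,:3]; C=-R.T@T[:3,3]
    im=vision.capture(cam)
    if name: cv2.imwrite(f'pics/{name}.png',im)
    return im
def pose(im,guess):
    # guess: bar-frame centre of the block
    w=M+guess[0]*bX+guess[1]*bY; c=w2p([[*w,.045]])[0].astype(int)
    n,g,e,ow,s=block(im,(c[0]-48,c[1]-48,c[0]+48,c[1]+48)); g=g+.007*e
    print('block n',n,'bar',tobar(g).round(4),'rel deg',round(np.degrees(np.arctan2(e[1],e[0])-TH),2),'svd',s.round(3))
E
echo '[[0.624, -0.418, 0.08, 0, 0, 0.586, 0], [0.624, -0.418, 0.08, 0, 0, 0.586, 0], [0.624, -0.418, 0.08, 0, 0, 0.586, 0], [0.624, -0.418, 0.08, 0, 0, 0.586, 0], [0.624, -0.418, 0.08, 0, 0, 0.586, 0], [0.624, -0.418, 0.08, 0, 0, 0.586, 0], [0.624, -0.418, 0.08, 0, 0, 0.586, 0], [0.624, -0.418, 0.08, 0, 0, 0.586, 0], [0.624, -0.418, 0.08, 0, 0, 0.586, 0], [0.624, -0.418, 0.08, 0, 0, 0.586, 0]]' > next.json && python3 -m jog next.json 20
python3 -c "
from h import *
go(-.072,.1,.12)"
```

```text
clock: 1.43
ee_pos: [0.4737, -0.2217, 0.1879]
tcp_rot: [0.0, 0.997, -0.083, 0.0]
wrist_force: [0.8, -1.2, -0.1]
opening: 0.0006
grip_force: 0.0
t 1.43 bar [-0.203  -0.2135] z 0.1879 head -0.02 F [ 0.8 -1.2 -0.1] op 0.001
delta tool [ 0.1308 -0.3135  0.0679]
```

```bash
echo '[[0.13, -0.314, 0.068, 0, 0, 0, 0], [0.13, -0.314, 0.068, 0, 0, 0, 0], [0.13, -0.314, 0.068, 0, 0, 0, 0], [0.13, -0.314, 0.068, 0, 0, 0, 0], [0.13, -0.314, 0.068, 0, 0, 0, 0], [0.13, -0.314, 0.068, 0, 0, 0, 0], [0.13, -0.314, 0.068, 0, 0, 0, 0], [0.13, -0.314, 0.068, 0, 0, 0, 0], [0.13, -0.314, 0.068, 0, 0, 0, 0], [0.13, -0.314, 0.068, 0, 0, 0, 0]]' > next.json && python3 -m jog next.json >/dev/null
python3 -c "
from h import *
go(-.072,.1,.014)"
```

```text
t 2.27 bar [-0.0739  0.1046] z 0.1183 head 0.36 F [-0.5  0.1  0.4] op 0.0
delta tool [0.002  0.0048 0.1043]
```

```bash
echo '[[0.002, 0.003, 0.035, 0, 0, 0, 0], [0.002, 0.003, 0.07, 0, 0, 0, 0], [0.002, 0.003, 0.095, 0, 0, 0, 0], [0.002, 0.003, 0.104, 0, 0, 0, 0], [0.002, 0.003, 0.104, 0, 0, 0, 0]]' > next.json && python3 -m jog next.json >/dev/null
echo '[[0, 0.004, 0, 0, 0, 0, 0], [0, 0.008, 0, 0, 0, 0, 0], [0, 0.012, 0, 0, 0, 0, 0], [0, 0.016, 0, 0, 0, 0, 0], [0, 0.02, 0, 0, 0, 0, 0], [0, 0.024, 0, 0, 0, 0, 0], [0, 0.028, 0, 0, 0, 0, 0], [0, 0.032, 0, 0, 0, 0, 0], [0, 0.036, 0, 0, 0, 0, 0], [0, 0.04, 0, 0, 0, 0, 0]]' > next.json && python3 -m jog next.json
python3 -c "
from h import *
go(-.072,.02,.014)
im=look('top','top1')
cv2.imwrite('pics/c1.png',cv2.resize(im[100:260,240:440],None,fx=3,fy=3))"
```

```text
clock: 3.52
ee_pos: [0.6505, 0.0238, 0.018]
tcp_rot: [-0.002, 0.997, -0.082, 0.003]
wrist_force: [4.7, 5.3, -0.2]
opening: -0.0
grip_force: 3.2
t 3.52 bar [-0.069   0.0577] z 0.018 head 0.05 F [ 4.7  5.3 -0.2] op -0.0
delta tool [-0.0031  0.0377  0.0038]
```

View pics/c1.png

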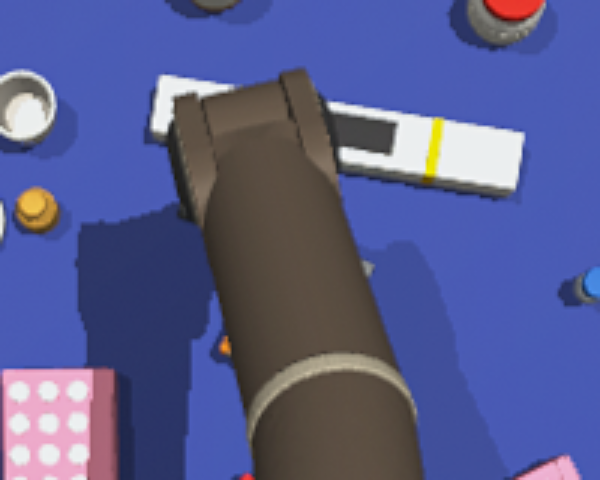

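The arm hides the block from above (only an orange corner shows at about (315,215)), so I'll measure from the side camera while pushing.

```bash
echo '[[0, 0.004, 0, 0, 0, 0, 0], [0, 0.008, 0, 0, 0, 0, 0], [0, 0.012, 0, 0, 0, 0, 0], [0, 0.016, 0, 0, 0, 0, 0], [0, 0.02, 0, 0, 0, 0, 0], [0, 0.024, 0, 0, 0, 0, 0], [0, 0.024, 0, 0, 0, 0, 0]]' > next.json && python3 -m jog next.json
cat > m.py <<'E'
from h import *
import sys
o,r=st(); im=look('side',sys.argv[3]); pose(im,(float(sys.argv[1]),float(sys.argv[2])))
E
python3 m.py -.126 .005 side1 
python3 -c "
import cv2; im=cv2.imread('pics/side1.png'); cv2.imwrite('pics/s1c.png',cv2.resize(im[140:300,160:400],None,fx=3,fy=3))"
```

```text
clock: 4.15
ee_pos: [0.646, -0.0012, 0.0178]
tcp_rot: [-0.001, 0.997, -0.083, 0.003]
wrist_force: [3.7, 3.4, 2.3]
opening: -0.0005
grip_force: 2.2
t 4.15 bar [-0.0692  0.0323] z 0.0178 head -0.02 F [3.7 3.4 2.3] op -0.0
block n 9 bar [-0.1314 -0.0127] rel deg 50.11 svd [0.21  0.059]
```

View pics/s1c.png

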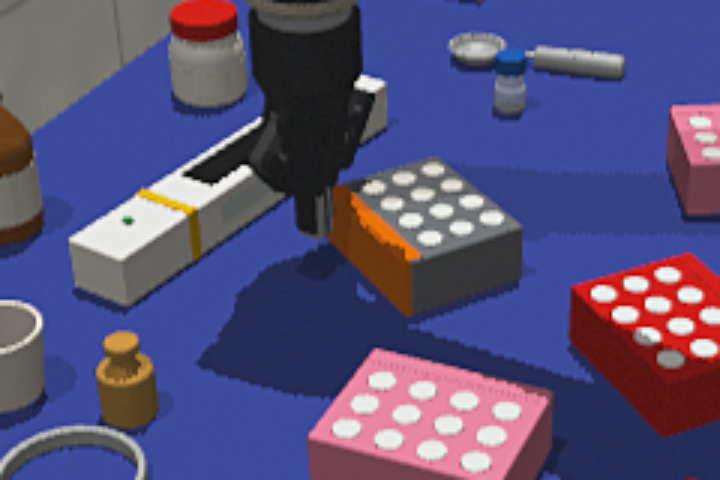

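The side crop shows the block turning cleanly: the finger at (315,215) in the crop is against the orange side near its bar-end corner, and the block is clear of everything. I'll make the pose fit robust with a plug-grid match.

```bash
cat >> h.py <<'E'
G=np.array([[x,y] for x in (-.0249,0,.0249) for y in (-.0404,-.0135,.0135,.0404)])-[.007,0]
def fit(im,gx,gy,ga):
    w=M+gx*bX+gy*bY; c=w2p([[*w,.045]])[0].astype(int); x0,y0=c-60; x1,y1=c+60
    h=hsv(im)[y0:y1,x0:x1]; v=h[...,2]; ad=cv2.adaptiveThreshold(v,255,cv2.ADAPTIVE_THRESH_MEAN_C,cv2.THRESH_BINARY,13,-12)
    m=(ad>0)&(h[...,1]<60)
    P=np.array([q[1] for q in comps(m,10) if q[0]<80])+[x0,y0]
    W=np.array([tobar(p) for p in p2w(P,.045)]); best=None
    for a0 in np.radians(np.arange(ga-20,ga+21,5)):
      for dx in (-.012,0,.012):
       for dy in (-.012,0,.012):
        a,t=a0,np.array([gx+dx,gy+dy])
        for k in range(15):
            Q=G@np.array([[np.cos(a),np.sin(a)],[-np.sin(a),np.cos(a)]])+t
            D=np.linalg.norm(Q[:,None]-W[None],axis=2); j=D.argmin(1); ok=D.min(1)<.010
            if ok.sum()<5: break
            g=G[ok];ww=W[j[ok]];gm,wm=g.mean(0),ww.mean(0); U=(g-gm).T@(ww-wm); a=np.arctan2(U[0,1]-U[1,0],U[0,0]+U[1,1])
            t=wm-np.array([[np.cos(a),-np.sin(a)],[np.sin(a),np.cos(a)]])@gm
        s=(ok.sum(),-D.min(1)[ok].mean()) if ok.sum()>=5 else (0,0)
        if best is None or s>best[0]: best=(s,t,np.degrees(a))
    s,t,a=best; print('block n',s[0],'err',-round(s[1],4),'bar',t.round(4),'deg',round(a,1))
    c,q=np.cos(np.radians(a)),np.sin(np.radians(a)); Rm=np.array([[c,-q],[q,c]])
    for n,p in (('FL',(.0475,.06)),('FR',(.0475,-.06)),('BR',(-.0475,-.06)),('BL',(-.0475,.06))): print(n,(Rm@p+t).round(4),end=' ')
    print(); return t,a
E
cat > m.py <<'E'
from h import *
import sys
o,r=st(); c=sys.argv[5] if len(sys.argv)>5 else 'side'; im=look(c,sys.argv[4]); fit(im,*map(float,sys.argv[1:4]))
E
python3 - <<'E'
from h import *
fit(cv2.imread('pics/top0.png'),-.126,.02,85)
import h
look('side'); 
fit(cv2.imread('pics/side0.png'),-.126,.02,85)
fit(cv2.imread('pics/side1.png'),-.126,0,55)
E
```

```text
block n 12 err 0.0005 bar [-0.1253  0.0227] deg 88.8
FL [-0.1843  0.0715] FR [-0.0643  0.069 ] BR [-0.0663 -0.026 ] BL [-0.1862 -0.0235] 
block n 12 err 0.0005 bar [-0.1224  0.0196] deg 88.3
FL [-0.181   0.0688] FR [-0.0611  0.0653] BR [-0.0639 -0.0296] BL [-0.1838 -0.0261] 
block n 12 err 0.0005 bar [-0.1371 -0.0066] deg 64.1
FL [-0.1703  0.0624] FR [-0.0624  0.0099] BR [-0.1039 -0.0756] BL [-0.2119 -0.0231]
```

```bash
echo '[[0.003, 0.001, 0, 0, 0, 0, 0], [0.006, 0.004, 0, 0, 0, 0, 0], [0.006, 0.008, 0, 0, 0, 0, 0], [0.006, 0.012, 0, 0, 0, 0, 0], [0.006, 0.016, 0, 0, 0, 0, 0], [0.006, 0.02, 0, 0, 0, 0, 0], [0.006, 0.024, 0, 0, 0, 0, 0], [0.006, 0.028, 0, 0, 0, 0, 0], [0.006, 0.028, 0, 0, 0, 0, 0]]' > next.json && python3 -m jog next.json | grep force
python3 m.py -.14 -.02 50 side2
```

```text
wrist_force: [1.6, 2.6, 1.9]
grip_force: 1.5
t 5.0 bar [-0.0653  0.0035] z 0.016 head -0.02 F [1.6 2.6 1.9] op -0.0
block n 12 err 0.0006 bar [-0.1398 -0.0154] deg 48.6
FL [-0.1534  0.0599] FR [-0.0634 -0.0194] BR [-0.1262 -0.0907] BL [-0.2162 -0.0113]
```

```bash
echo '[[0.003, -0.015, 0, 0, 0, 0, 0], [0.003, -0.015, -0.03, 0, 0, 0, 0], [0.003, -0.015, -0.07, 0, 0, 0, 0], [-0.01, -0.015, -0.085, 0, 0, 0, 0], [-0.04, 0, -0.085, 0, 0, 0, 0], [-0.08, 0.02, -0.085, 0, 0, 0, 0], [-0.12, 0.04, -0.085, 0, 0, 0, 0], [-0.155, 0.0455, -0.085, 0, 0, 0, 0], [-0.169, 0.0455, -0.085, 0, 0, 0, 0], [-0.169, 0.0455, -0.085, 0, 0, 0, 0]]' > next.json && python3 -m jog next.json | grep force
python3 m.py -.14 -.02 50 side3; python3 m.py -.14 -.02 50 t3 top; python3 -c "
from h import *
go(-.234,-.042,.014)"
```

```text
wrist_force: [0.8, 0.5, 0.1]
grip_force: 0.0
t 5.88 bar [-0.239  -0.0428] z 0.1003 head -0.04 F [0.8 0.5 0.1] op 0.0
block n 12 err 0.0006 bar [-0.1397 -0.0154] deg 48.3
FL [-0.153  0.06 ] FR [-0.0633 -0.0198] BR [-0.1265 -0.0907] BL [-0.2161 -0.011 ] 
t 5.93 bar [-0.236  -0.0421] z 0.1008 head -0.01 F [ 0.9  0.4 -0.2] op -0.0
block n 6 err 0.0003 bar [-0.1423 -0.0123] deg 48.7
FL [-0.156  0.063] FR [-0.0659 -0.0161] BR [-0.1285 -0.0875] BL [-0.2187 -0.0084] 
t 5.98 bar [-0.2343 -0.0416] z 0.101 head 0.01 F [1.3 0.5 0.1] op 0.0
delta tool [0.0002 0.0004 0.087 ]
```

```bash
echo '[[0, 0, 0.04, 0, 0, 0, 0], [0, 0, 0.075, 0, 0, 0, 0], [0, 0, 0.087, 0, 0, 0, 0], [0, 0, 0.087, 0, 0, 0, 0]]' > next.json && python3 -m jog next.json | grep ee_pos
echo '[[0.003, -0.003, 0, 0, 0, 0, 0], [0.005, -0.006, 0, 0, 0, 0, 0], [0.008, -0.009, 0, 0, 0, 0, 0], [0.011, -0.012, 0, 0, 0, 0, 0], [0.014, -0.0145, 0, 0, 0, 0, 0], [0.017, -0.017, 0, 0, 0, 0, 0], [0.02, -0.0195, 0, 0, 0, 0, 0], [0.023, -0.022, 0, 0, 0, 0, 0], [0.0265, -0.024, 0, 0, 0, 0, 0], [0.0265, -0.024, 0, 0, 0, 0, 0]]' > next.json && python3 -m jog next.json | grep force
python3 m.py -.135 -.01 40 side4
```

```text
ee_pos: [0.47, -0.0467, 0.0105]
wrist_force: [-6.1, 0.9, 0.6]
grip_force: 3.1
t 7.15 bar [-0.2106 -0.0182] z 0.0133 head 0.01 F [-6.1  0.9  0.6] op 0.0
block n 11 err 0.0013 bar [-0.1322 -0.0126] deg 42.3
FL [-0.1373  0.0638] FR [-0.0566 -0.025 ] BR [-0.127  -0.0889] BL [-2.077e-01 -1.000e-04]
```

```bash
echo '[[0.003, -0.0027, 0, 0, 0, 0, 0], [0.006, -0.0052, 0, 0, 0, 0, 0], [0.009, -0.0077, 0, 0, 0, 0, 0], [0.0125, -0.01, 0, 0, 0, 0, 0], [0.016, -0.012, 0, 0, 0, 0, 0], [0.019, -0.014, 0, 0, 0, 0, 0], [0.0225, -0.016, 0, 0, 0, 0, 0], [0.026, -0.018, 0, 0, 0, 0, 0], [0.026, -0.018, 0, 0, 0, 0, 0]]' > next.json && python3 -m jog next.json | grep force
python3 m.py -.12 -.01 28 side5
```

```text
wrist_force: [-6.8, 1.5, 0.4]
grip_force: 2.6
t 7.95 bar [-0.1843  0.0006] z 0.0133 head 0.06 F [-6.8  1.5  0.4] op 0.0
block n 9 err 0.0017 bar [-0.1096 -0.0093] deg 28.1
FL [-0.096  0.066] FR [-0.0395 -0.0399] BR [-0.1233 -0.0846] BL [-0.1798  0.0212]
```

```bash
echo '[[0.002, -0.0035, 0, 0, 0, 0, 0], [0.0045, -0.0065, 0, 0, 0, 0, 0], [0.007, -0.01, 0, 0, 0, 0, 0], [0.0095, -0.013, 0, 0, 0, 0, 0], [0.012, -0.016, 0, 0, 0, 0, 0], [0.015, -0.0185, 0, 0, 0, 0, 0], [0.018, -0.021, 0, 0, 0, 0, 0], [0.018, -0.021, 0, 0, 0, 0, 0]]' > next.json && python3 -m jog next.json | grep force
python3 m.py -.1 -.005 18 side6
```

```text
wrist_force: [-2.6, 1.2, -0.7]
grip_force: 1.2
t 8.67 bar [-0.1634  0.0222] z 0.0137 head 0.05 F [-2.6  1.2 -0.7] op 0.0
block n 5 err 0.0037 bar [-0.0952 -0.0017] deg 6.8
FL [-0.0551  0.0636] FR [-0.0408 -0.0556] BR [-0.1352 -0.0669] BL [-0.1495  0.0522]
```

```bash
echo '[[-0.01, 0.002, 0, 0, 0, 0, 0], [-0.03, 0.005, 0, 0, 0, 0, 0], [-0.055, 0.01, -0.03, 0, 0, 0, 0], [-0.07, 0.03, -0.06, 0, 0, 0, 0], [-0.08, 0.06, -0.08, 0, 0, 0, 0], [-0.08, 0.09, -0.08, 0, 0, 0, 0], [-0.08, 0.12, -0.08, 0, 0, 0, 0], [-0.08, 0.12, -0.08, 0, 0, 0, 0]]' > next.json && python3 -m jog next.json | grep force
python3 m.py -.1 -.005 18 side7;  python3 m.py -.1 -.005 18 t7 top
```

```text
wrist_force: [-0.3, 0.1, -1.0]
grip_force: 0.0
t 9.38 bar [-0.2435 -0.1054] z 0.095 head -0.43 F [-0.3  0.1 -1. ] op 0.0
block n 11 err 0.0007 bar [-0.0951 -0.0046] deg 13.7
FL [-0.0631  0.0649] FR [-0.0348 -0.0517] BR [-0.1271 -0.0741] BL [-0.1555  0.0425] 
t 9.43 bar [-0.2435 -0.1026] z 0.0947 head -0.36 F [ 0.1  0.5 -0.4] op -0.0
block n 12 err 0.0014 bar [-0.0986 -0.0008] deg 13.1
FL [-0.066   0.0684] FR [-0.0387 -0.0484] BR [-0.1312 -0.07  ] BL [-0.1585  0.0469]
```

```bash
echo '[[0.01, -0.035, 0, 0, 0, 0, 0.07], [0.03, -0.07, 0, 0, 0, 0, 0.07], [0.052, -0.097, 0, 0, 0, 0, 0.07], [0.052, -0.097, 0, 0, 0, 0, 0.07], [0.052, -0.097, 0.03, 0, 0, 0, 0.07], [0.052, -0.097, 0.06, 0, 0, 0, 0.07], [0.052, -0.097, 0.083, 0, 0, 0, 0.07], [0.052, -0.097, 0.083, 0, 0, 0, 0.07]]' > next.json && python3 -m jog next.json | grep force
python3 -c "
from h import *
go(-.158,-.004,.01)"
cat > v.py <<'E'
import cv2,sys
im=cv2.imread(f'pics/{sys.argv[1]}.png'); cv2.imwrite(f'pics/{sys.argv[1]}c.png',cv2.resize(im[140:300,160:400],None,fx=3,fy=3))
E
python3 m.py -.1 -.005 13 side8; python3 v.py side8
```

```text
wrist_force: [-1.7, -0.4, 0.4]
grip_force: 0.0
t 10.15 bar [-0.195  -0.0011] z 0.0069 head 0.11 F [-1.7 -0.4  0.4] op 0.07
delta tool [ 0.0369  0.0029 -0.0033]
t 10.15 bar [-0.195  -0.0011] z 0.0069 head 0.11 F [-1.7 -0.4  0.4] op 0.07
block n 9 err 0.0014 bar [-0.0947 -0.0051] deg 15.0
FL [-0.0643  0.0651] FR [-0.0333 -0.0508] BR [-0.1251 -0.0753] BL [-0.1561  0.0406]
```

View pics/side8c.png

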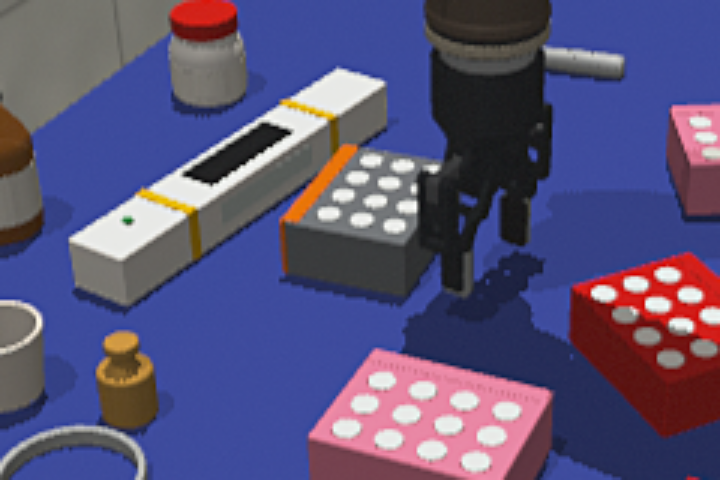

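The side crop shows both open fingers at about (460,280) and (515,235), standing clear behind the block. The block is well in front of the bar with the orange side nearly facing it. Next I'll square it up and push.

```bash
echo '[[0.006, 0, 0, 0, 0, 0, 0.07], [0.012, 0, 0, 0, 0, 0, 0.07], [0.017, 0, 0, 0, 0, 0, 0.07], [0.021, -0.001, 0, 0, 0, 0, 0.07], [0.025, -0.002, 0, 0, 0, 0, 0.07], [0.029, -0.003, 0, 0, 0, 0, 0.07], [0.033, -0.004, 0, 0, 0, 0, 0.07], [0.037, -0.005, 0, 0, 0, 0, 0.07], [0.041, -0.005, 0, 0, 0, 0, 0.07], [0.045, -0.005, 0, 0, 0, 0, 0.07]]' > next.json && python3 -m jog next.json | grep force
python3 m.py -.09 -.005 5 side9
```

```text
wrist_force: [-7.9, 7.1, 4.4]
grip_force: 4.5
t 11.03 bar [-0.1499  0.0052] z 0.0106 head 0.17 F [-7.9  7.1  4.4] op 0.07
block n 0 err 0 bar [-0.102 -0.017] deg -15.0
FL [-0.0406  0.0287] FR [-0.0716 -0.0872] BR [-0.1634 -0.0627] BL [-0.1324  0.0532]
```

```bash
echo '[[0.003, -0.001, 0, 0, 0, 0, 0.07], [0.006, -0.002, 0, 0, 0, 0, 0.07], [0.009, -0.003, 0, 0, 0, 0, 0.07], [0.012, -0.004, 0, 0, 0, 0, 0.07], [0.015, -0.004, 0, 0, 0, 0, 0.07], [0.018, -0.004, 0, 0, 0, 0, 0.07], [0.018, -0.004, 0, 0, 0, 0, 0.07]]' > next.json && python3 -m jog next.json | grep force
echo '[[-0.01, 0, 0, 0, 0, 0, 0.07], [-0.03, 0, 0, 0, 0, 0, 0.07], [-0.06, 0.01, -0.03, 0, 0, 0, 0.07], [-0.09, 0.04, -0.06, 0, 0, 0, 0.07], [-0.09, 0.075, -0.08, 0, 0, 0, 0.07], [-0.09, 0.11, -0.08, 0, 0, 0, 0.07], [-0.09, 0.14, -0.08, 0, 0, 0, 0.07], [-0.09, 0.14, -0.08, 0, 0, 0, 0.07]]' > next.json && python3 -m jog next.json | grep force
python3 m.py -.075 0 3 side10;python3 m.py -.075 0 3 t10 top
```

```text
wrist_force: [-12.3, 3.7, 9.4]
grip_force: 6.7
wrist_force: [-0.5, -0.8, -0.2]
grip_force: 0.0
t 12.33 bar [-0.2189 -0.1403] z 0.092 head -0.5 F [-0.5 -0.8 -0.2] op 0.07
block n 12 err 0.0007 bar [-0.0732 -0.0091] deg -0.3
FL [-0.0254  0.0507] FR [-0.0259 -0.0693] BR [-0.1209 -0.0688] BL [-0.1204  0.0512] 
t 12.38 bar [-0.2189 -0.1369] z 0.0915 head -0.39 F [-0.2  0.6  0.2] op 0.07
block n 8 err 0.0005 bar [-0.0755 -0.0055] deg 0.1
FL [-0.0281  0.0545] FR [-0.0279 -0.0655] BR [-0.1229 -0.0656] BL [-0.1231  0.0544]
```

Squared up: 0.1°, 28 mm from the bar, 5 mm off centre. Now the final straight push.

```bash
echo '[[0.01, -0.04, 0, 0, 0, 0, 0.07], [0.03, -0.08, 0, 0, 0, 0, 0.07], [0.05, -0.115, 0, 0, 0, 0, 0.07], [0.066, -0.133, 0, 0, 0, 0, 0.07], [0.066, -0.133, 0, 0, 0, 0, 0.07], [0.066, -0.133, 0.03, 0, 0, 0, 0.07], [0.066, -0.133, 0.06, 0, 0, 0, 0.07], [0.066, -0.133, 0.081, 0, 0, 0, 0.07], [0.066, -0.133, 0.081, 0, 0, 0, 0.07]]' > next.json && python3 -m jog next.json | grep force
echo '[[0.005, 0, 0, 0, 0, 0, 0.07], [0.01, 0, 0, 0, 0, 0, 0.07], [0.014, 0, 0, 0, 0, 0, 0.07], [0.018, 0, 0, 0, 0, 0, 0.07], [0.022, 0, 0, 0, 0, 0, 0.07], [0.026, 0, 0, 0, 0, 0, 0.07], [0.03, 0, 0, 0, 0, 0, 0.07], [0.033, 0, 0, 0, 0, 0, 0.07], [0.036, 0, 0, 0, 0, 0, 0.07], [0.036, 0, 0, 0, 0, 0, 0.07]]' > next.json && python3 -m jog next.json | grep force
python3 m.py -.055 -.005 0 side11; python3 v.py side11
```

```text
wrist_force: [-0.6, 1.3, 0.8]
grip_force: 0.0
wrist_force: [-12.3, 1.9, 9.6]
grip_force: 6.1
t 14.02 bar [-0.1201  0.    ] z 0.0099 head -0.01 F [-12.3   1.9   9.6] op 0.07
block n 0 err 0 bar [-0.067 -0.017] deg -20.0
FL [-0.0018  0.0231] FR [-0.0429 -0.0896] BR [-0.1322 -0.0571] BL [-0.0911  0.0556]
```

View pics/side11c.png

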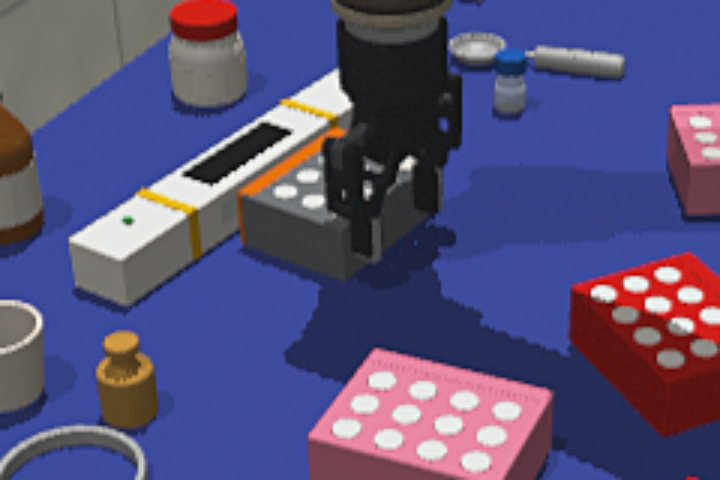

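The crop shows the block square, moving towards the bar with the gap nearly closed, and both fingers on its back side. I'll continue slowly, watching the force.

```bash
echo '[[0.002, 0, 0, 0, 0, 0, 0.07], [0.004, 0, 0, 0, 0, 0, 0.07], [0.006, 0, 0, 0, 0, 0, 0.07], [0.008, 0, 0, 0, 0, 0, 0.07], [0.01, 0, 0, 0, 0, 0, 0.07], [0.011, 0, 0, 0, 0, 0, 0.07]]' > next.json && python3 -m jog next.json | grep -E "wrist|ee_p"
echo '[[0.0015, 0, 0, 0, 0, 0, 0.07], [0.003, 0, 0, 0, 0, 0, 0.07]]' > next.json && python3 -m jog next.json | grep -E "wrist|ee_p"
python3 -c "
from h import *
st()"
```

```text
ee_pos: [0.6008, -0.0264, 0.0099]
wrist_force: [-13.7, 3.0, 10.8]
ee_pos: [0.6033, -0.0269, 0.01]
wrist_force: [-15.9, 2.5, 10.2]
t 14.73 bar [-0.1072  0.    ] z 0.01 head -0.0 F [-15.9   2.5  10.2] op 0.07
```

```bash
for i in 1; do echo '[[0.0015, 0, 0, 0, 0, 0, 0.07], [0.003, 0, 0, 0, 0, 0, 0.07]]' > next.json && python3 -m jog next.json | grep -E "wrist|ee_p"; done
echo '[[0.0015, 0, 0, 0, 0, 0, 0.07], [0.002, 0, 0, 0, 0, 0, 0.07]]' > next.json && python3 -m jog next.json | grep -E "wrist|ee_p"
```

```text
ee_pos: [0.6048, -0.0271, 0.0099]
wrist_force: [-25.5, 4.4, 20.3]
ee_pos: [0.6047, -0.0272, 0.0097]
wrist_force: [-28.3, 4.1, 23.4]
```

The force rose to 28 N and motion stopped, so the block is seated. I'll back off and check.

```bash
echo '[[-0.004, 0, 0, 0, 0, 0, 0.07], [-0.015, 0, 0, 0, 0, 0, 0.07], [-0.04, 0, 0, 0, 0, 0, 0.07], [-0.06, 0.01, -0.03, 0, 0, 0, 0.07], [-0.09, 0.04, -0.06, 0, 0, 0, 0.07], [-0.09, 0.075, -0.08, 0, 0, 0, 0.07], [-0.09, 0.11, -0.08, 0, 0, 0, 0.07], [-0.09, 0.15, -0.1, 0, 0, 0, 0.07], [-0.09, 0.19, -0.12, 0, 0, 0, 0.07], [-0.09, 0.22, -0.14, 0, 0, 0, 0.07]]' > next.json && python3 -m jog next.json | grep force
python3 m.py -.048 -.005 0 side12;python3 m.py -.048 -.005 0 t12 top
python3 - <<'E'
import cv2,numpy as np
a=cv2.imread('pics/t12.png')[105:210,260:420]; b=cv2.imread('pics/side12.png')[140:270,160:360]
cv2.imwrite('pics/f.png',np.hstack([cv2.resize(a,(400,262),interpolation=cv2.INTER_CUBIC),cv2.resize(b,(400,262),interpolation=cv2.INTER_CUBIC)]))
E
```

```text
wrist_force: [1.1, -0.6, -0.7]
grip_force: 0.0
t 15.9 bar [-0.1885 -0.2219] z 0.1509 head -0.05 F [ 1.1 -0.6 -0.7] op 0.07
block n 12 err 0.0005 bar [-0.046  -0.0091] deg 0.1
FL [0.0014 0.0509] FR [ 0.0015 -0.0691] BR [-0.0935 -0.0692] BL [-0.0936  0.0508] 
t 15.95 bar [-0.1866 -0.231 ] z 0.1557 head -0.51 F [ 0.5 -9.1  4.2] op 0.07
block n 8 err 0.0004 bar [-0.0487 -0.0057] deg -0.1
FL [-0.0011  0.0542] FR [-0.0013 -0.0658] BR [-0.0963 -0.0657] BL [-0.0961  0.0543]
```

View pics/f.png

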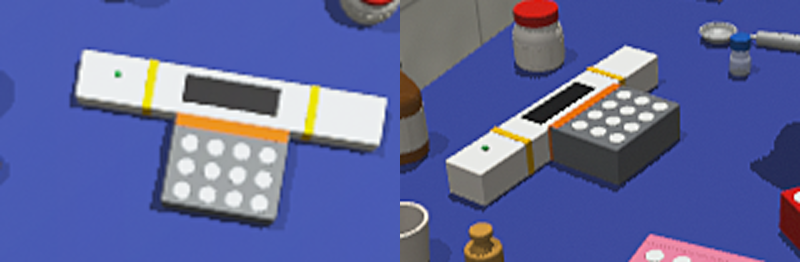

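Both views show the orange side flush along the bar front at 0°. The block is between the yellow bands, about 14 mm inside the nearer one. The loose things are undisturbed and the gripper is clear. I'll let the arm settle, then hand in.

```bash
echo '[[0, 0, 0, 0, 0, 0, 0.07], [0, 0, 0, 0, 0, 0, 0.07], [0, 0, 0, 0, 0, 0, 0.07], [0, 0, 0, 0, 0, 0, 0.07]]' > next.json && python3 -m jog next.json | grep wrist; python3 -c "
from h import *
o,r=st(); im=look('top','tf'); fit(im,-.048,-.005,0)
for n in ('vial','weight','cup','scoop'): print(n,[np.round(d['point'],3).tolist() for d in spotter.search_frame('top',n)[:1]])
print(arm.job_done())"
```

```text
wrist_force: [0.5, 0.1, -0.2]
t 16.33 bar [-0.1881 -0.2178] z 0.1489 head 0.14 F [ 0.5  0.1 -0.2] op 0.07
block n 8 err 0.0005 bar [-0.0487 -0.0057] deg -0.0
FL [-0.0012  0.0543] FR [-0.0012 -0.0657] BR [-0.0962 -0.0657] BL [-0.0962  0.0543] 
vial [[0.6, -0.27, 0.051]]
weight []
cup [[0.759, 0.223, 0.025]]
scoop [[0.663, -0.35, 0.006]]
the job is handed in; nothing more can be done
None
```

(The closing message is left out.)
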